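# Draw back the wide biscuit press

## Robot

A 6-joint arm with a two-finger parallel gripper is mounted at the origin on the work surface. World frame = base frame: x ahead of the robot, y to its left, z up, the work surface at z = 0. Lengths are in m, angles in degrees, forces in N, time in s.
With the tool pointing down it reaches from about 0.3 to 0.75 m from the base axis. Payload 8.5 kg.
Tool frame: the origin (TCP) lies midway between the tips of the shut fingers; the grasp point (between the pads) lies 19 mm behind it (env.tcp_to_grasp is the z of the grasp point in the tool frame, in m); z points along the fingers, y is the line along which they close (so a half turn about z gives the same grasp; the last joint's range is limited). The gripper opens to 85 mm and grips with 20 to 120 N. Pads are 22 mm wide; open, the fingers measure 114 mm over their backs; the gripper's body (76 mm by 85 mm) begins 54 mm behind the grasp point. The pads swing forward as they close: fully open they stand 13 mm farther back than shut.
Start: joints at [-88.826, 21.807, 74.336, -0, 83.858, -12.336], TCP at [0.128, -0.535, 0.204] pointing down, gripper open.
Joint ranges: [-178.18, 178.18], [-50.72, 133.34], [12.68, 142.11], [-81.47, 261.47], [9.98, 163.14], [-165.26, 165.26]. Speed limits (degrees/s): [136.94, 136.94, 180, 180, 180, 180].

## Interface

Orientations are given as a 3x3 rotation matrix whose columns are the frame's x, y, z axes.
In Python, from rig import env, imaging, job, models gives the robot as it stands. The module is installed in compiled form; this text tells all that it offers.
- The arm moves only by the tool jog_arm, never from a script. Its argument "plan" is text: rows parted by semicolons, each of 7 numbers parted by spaces: the turn, a rotation vector about the tool's x, y, z in degrees, then the shift along the tool's x, y, z in cm, then the closure in counts, from 0 (fully open) to 255 (shut). In form: rx ry rz x y z claw; .... A call has 1 to 10 rows; each row shifts and turns the commanded pose from where the row before left it, along the tool's axes as they then stand; what a row does not reach is not made up. A row lasts 1/12 s, in which the tool goes at most 41.7 mm and 7.16 degrees, less where a joint would pass 70% of its speed; a pose out of reach is approached as far as the arm can. A call with a gripper value outside its range is refused whole. The fingers move at their own pace and stop on an object; "grip_force" is the grip in N (left out, the last holds). Time passes only in rows, so rows that do not move let the fingers close. It gives the time, the measured TCP pose, the force, the opening and the grip force at its end, in the units of the state.
- env.observe(): the state, without advancing time (a new reading comes with each control period).
- imaging.get_image(name): name is "side" or "top" or "wrist"; returns a dict with "pixels" (384x512x3 uint8, red, green, blue), "depth" (384x512 float32, m along the optical axis (not along the pixel's ray), 0 where there is no reading), "fov_y" (degrees; the focal length in pixels is half the picture's height over the tangent of half this angle, whatever the lens; pixels are square), "cx", "cy" (the principal point, pixels), "world_from_camera" (4x4, takes a point from camera to world coordinates). Camera axes: x right, y down, z forward; pixel columns grow to the right and rows downward; lengths in m; the calibration is good to about 2 mm. A picture is of the moment at which its call begins.
- job.close_job(): hands the job in; it is judged then, once.
Trained networks look in the newest picture that a camera, given by its name, has taken for a name from the list of things; names that differ only in an ending like _2 or _b are one class to them, and where a whole thing is asked for, a point or a joint stands for the part that bears it (a point fixed in the world has none). Each returns a list of dicts, best first, with "confidence" (0 to 1); they miss things now and then, are a little off and sometimes report something else, mostly with a low value. They report only what shows in the picture. A call takes as long as a camera call.
- models.outline_of(camera, query): "region" (384x512 bool, what is visible of it) and "bbox" ([centre column, centre row, width, height] in pixels, round what is visible of it).
- models.tip_of(camera, query): "at" ([column, row] in pixels: a listed point, or the origin of a listed thing).
The state is a dict: "time_s": time; "q": joint angles; "qvel": joint speeds; "joint_efforts": joint torques, N m; "position": TCP position; "tool_rot": TCP orientation; "ft_force": force on the tool from outside, world axes, zero at the start; "wrist_torque": the same for the moment, N m; "grip_width": finger opening in m; "gripper_force": force on a finger pad.
Only numpy, scipy, OpenCV 4.12 (cv2) and the standard library are available. Lean on these libraries where they do the work, as an engineer would, in place of code of your own. Each camera call takes 0.05 s, during which the arm holds its last target. There are 200 camera calls.

## Task

Two biscuit presses are fixed side by side on the kitchen worktop. Make the one with the wide barrel ready for refilling: lift its pawl by the black lug, at least half-way up its swing so that it stays clear of the teeth, and only then draw the toothed bar all the way back out by its upright black knob. Leave the pawl up and the bar out, and do not touch the press with the narrow barrel.

Things in the scene. Friction and masses are not known exactly. Their poses are not given: they have to be found in the camera images.
- wide_press: Press fixed to the worktop, barrel 70 mm in diameter. Origin on the worktop under the bar; +x along the bar into the barrel, bar drawn out along -x (roughly towards the robot), z up. In mm: white base x -60..200, 90 wide, 10 high; grey rear block x -50..-12, 34 wide, top z 68; barrel x 60..192, top z 83. No bystander within 40 of block, lug or knob; all at most 87 high with pawl down.
- wide_pawl (a joint): Steel pawl over the bar, 10 mm wide, hinged about y at (-35, 0, 60) mm in wide_press. Lift by the upright black lug at its free end: 14 x 14 mm, centred at (25, 0), z 57..87. 0 = down between teeth, blocks the bar; grows to a stop at 1.2 rad as the lug swings up and back towards -x; teeth are free from 0.25. Stiff hinge (1 N at the lug): stays where left.
- wide_bar (a joint): Travel out of the toothed steel bar (10 mm wide, z 37..51): 0 = in, stop at 0.090 m = fully out; starts at 0 to 0.004. Pull by the upright round black knob on its rear end: 24 mm in diameter (28 at the top), z 35..86, axis at (-105 mm - travel, 0) in wide_press, free all round. Slides with 2 N of friction once the pawl is up, stays where left.
- narrow_press: The other press, to be left alone: same frame, base, block, pawl, bar, knob and sizes, but its barrel is only 38 mm in diameter. Its origin is 0.3 to 0.6 m to one side (left or right) of the wide press.

How it is judged:
By the outcome, as a careful person would: the job done as asked, in the order asked, and still so for the second after the job is handed in, with the robot touching nothing.
It also fails if it takes over 42 s, if anything falls off the work surface, if the arm or the gripper's body presses on something with over 40 N, if the wrist force passes 120 N, or if a joint passes its speed limit or range.

## Working session

There is one attempt and no reset: what is moved stays moved. The work goes in short steps, Python scripts to look and compute and a tool call to move; the robot and the scene stay as the last step left them, time stands still between calls to the robot, and variables do not carry over. Pictures are saved under pics/ and viewed, at most 10 in all, crops included, and the job is handed in when it is done.

Besides the shell and the picture viewer there is one more tool, called by a JSON object that holds its "op" and its "data", one argument or row to a line. jog_arm: Moves the arm, as the interface text tells. Its arguments: {"type":"object","properties":{"plan":{"type":"string"},"grip_force":{"type":"number"}},"required":["plan"]}

```bash
mkdir -p pics; cat > h.py <<'E'
import numpy as np, cv2
from rig import env, imaging, job, models
def cloud(im):
    d=im["depth"]; h,w=d.shape; f=h/2/np.tan(np.radians(im["fov_y"])/2)
    v,u=np.mgrid[:h,:w]; P=np.stack([(u-im["cx"])*d/f,(v-im["cy"])*d/f,d],-1)
    T=im["world_from_camera"]; W=P@T[:3,:3].T+T[:3,3]; W[d==0]=np.nan; return W
def save(im,n): cv2.imwrite("pics/"+n,im["pixels"][:,:,::-1])
E
python3 - <<'E'
from h import *
for c in ("top","side"):
    im=imaging.get_image(c); save(im,c+"1.png"); W=cloud(im)
    for q in ("wide_press","narrow_press","wide_pawl","wide_bar"):
        for r in models.outline_of(c,q)[:2]:
            p=W[r["region"]]; print(c,q,round(r["confidence"],2),np.round(r["bbox"]),r["region"].sum(),np.round(np.nanmedian(p,0),3),np.round(np.nanmax(p,0),3),np.round(np.nanmin(p,0),3))
        for r in models.tip_of(c,q)[:2]: print("  tip",q,r)
s=env.observe(); print(s["time_s"],s["position"],s["tool_rot"],s["grip_width"],env.tcp_to_grasp)
E
```

```text
top wide_press 0.79 [359. 173.  70. 130.] 3954 [ 0.674 -0.26   0.052] [ 0.822 -0.194  0.089] [ 0.5   -0.342  0.001]
  tip wide_press {'at': [363.2, 190.2], 'confidence': 0.56}
top narrow_press 0.97 [192. 168.  56. 132.] 3840 [0.701 0.14  0.011] [0.853 0.211 0.09 ] [ 0.525  0.073 -0.007]
  tip narrow_press {'at': [184.9, 188.8], 'confidence': 0.97}
top wide_pawl 0.59 [369. 186.  19.  30.] 168 [ 0.617 -0.285  0.063] [ 0.646 -0.271  0.089] [ 0.575 -0.3    0.048]Traceback (most recent call last):
  File "<stdin>", line 7, in <module>
ValueError: it knows: narrow_press, wide_press
```

```bash
python3 - <<'E'
from h import *
im=imaging.get_image("top"); W=cloud(im); np.save("W.npy",W); np.save("px.npy",im["pixels"])
r=models.outline_of("top","wide_press")[0]; m=r["region"]; px=im["pixels"].astype(int)
M=cv2.dilate(m.astype(np.uint8),np.ones((5,5)))>0
def rect(name,mask):
    p=W[mask]; p=p[np.isfinite(p[:,0])]; c,s,a=cv2.minAreaRect((p[:,:2]*1000).astype(np.float32)); print(name,len(p),np.round(c,1),np.round(s,1),a,"med",np.round(np.median(p,0),3))
    return p
z=W[...,2]
rect("base",M&(abs(z-.010)<.005)&(px.min(-1)>120))
dark=M&(px.max(-1)<70)&(z>.06)
n,l,st,ce=cv2.connectedComponentsWithStats(dark.astype(np.uint8))
for i in range(1,n):
    if st[i,4]>8: rect("dark%d %s"%(i,np.round(ce[i])),l==i)
b=M&(z>.055)&(z<.1)
p=rect("high",b)
t=cv2.resize(im["pixels"][80:260,140:430],None,fx=2.7,fy=2.7,interpolation=cv2.INTER_NEAREST)
cv2.imwrite("pics/topcrop.png",t[:,:,::-1])
im=imaging.get_image("side"); save(im,"side2.png")
for q in ("wide_press","narrow_press"):
    r=models.outline_of("side",q); print(q,[(x["confidence"],x["bbox"]) for x in r])
E
```

```text
base 627 [ 619.3 -287.4] [124.4  90.9] 14.660621643066406 med [ 0.635 -0.289  0.009]
dark1 [333. 119.] 27 [ 790.4 -212.9] [ 8.2 18.2] 33.95398712158203 med [ 0.79  -0.212  0.07 ]
dark2 [355. 164.] 72 [ 676.6 -267.3] [ 9.3 64.8] 11.709596633911133 med [ 0.673 -0.25   0.07 ]
dark3 [370. 188.] 143 [ 607.5 -289.2] [79.9 17.2] 16.287870407104492 med [ 0.613 -0.285  0.065]
dark4 [367. 202.] 22 [ 580.4 -276.6] [35.   4.9] 15.023490905761719 med [ 0.579 -0.278  0.064]
dark5 [386. 229.] 124 [ 512.4 -311.3] [26.  24.2] 79.79810333251953 med [ 0.512 -0.31   0.085]
high 1945 [ 661.2 -272.9] [333.3  67.7] 15.169934272766113 med [ 0.713 -0.257  0.074]
wide_press [(0.79, [269.1, 128.9, 109.5, 41.7])]
narrow_press [(0.64, [196.2, 229.6, 112.5, 81.5])]
```

View pics/topcrop.png

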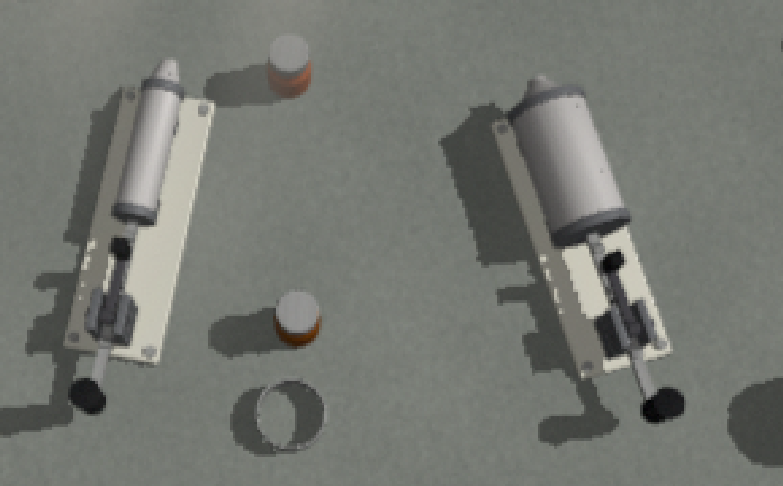

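View pics/side2.png

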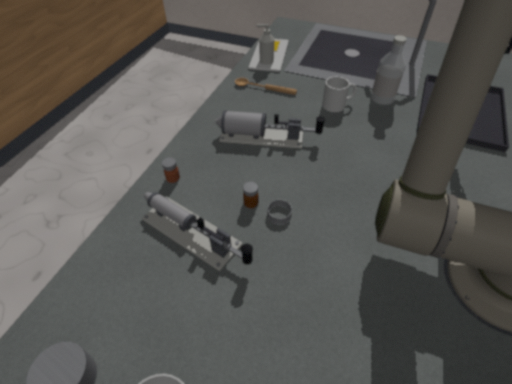

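```bash
python3 - <<'E'
from h import *
W=np.load("W.npy"); px=np.load("px.npy").astype(int); z=W[...,2]
r=np.hypot(W[...,0]-.638,W[...,1]+.277); m=(r<.03)&(z>.075)&(px.max(-1)<70)
print("lug top",m.sum(),np.round(np.nanmedian(W[m],0),4),np.nanmin(W[m],0),np.nanmax(W[m],0))
r=np.hypot(W[...,0]-.512,W[...,1]+.311); m=(r<.03)&(z>.078)&(px.max(-1)<70)
print("knob top",m.sum(),np.round(np.nanmean(W[m],0),4),np.nanmin(W[m],0),np.nanmax(W[m],0))
# barrel: long axis via PCA of ridge
m=(z>.076)&(z<.1)&(abs(W[...,0]-.73)<.075)&(abs(W[...,1]+.25)<.06)
p=W[m][:,:2]; c=p.mean(0); u=np.linalg.svd(p-c)[2][0]; print("ridge",m.sum(),c,np.degrees(np.arctan(u[1]/u[0])))
im=imaging.get_image("side"); S=cloud(im)
o=(S[...,2]>.04)&(S[...,0]>.4)&(S[...,0]<.9)&(S[...,1]<-.1)&(S[...,1]>-.6)
n,l,st,_=cv2.connectedComponentsWithStats(o.astype(np.uint8))
for i in range(1,n):
    if st[i,4]>20: p=S[l==i]; print(st[i],p.min(0).round(3),p.max(0).round(3))
s=env.observe(); print(s["time_s"],s["position"],np.round(s["tool_rot"],3),s["grip_width"],env.tcp_to_grasp)
E
```

```text
lug top 39 [ 0.6387 -0.2774  0.0857] [ 0.63263491 -0.28528965  0.07500989] [ 0.64555593 -0.27097283  0.0899757 ]
knob top 109 [ 0.5124 -0.3112  0.085 ] [ 0.5003415  -0.32448537  0.08043574] [ 0.52425913 -0.29767703  0.08976579]
ridge 633 [ 0.73624588 -0.25261926] 14.768449871793257
[324  77  33  26 593] [ 0.45  -0.561  0.04 ] [ 0.552 -0.472  0.093]
[ 215  110  110   25 1455] [ 0.5   -0.326  0.04 ] [ 0.824 -0.202  0.089]
0.6 [ 0.12846841 -0.53476276  0.20350833] [[ 0.972  0.234 -0.   ]
 [ 0.234 -0.972  0.   ]
 [-0.    -0.    -1.   ]] 0.08574934401532289 -0.0187
```

{"op": "jog_arm", "data": {
  "plan": "0 0 -1.5 0 0 0 110; 0 0 0 2.8 -0.6 0 110; 0 0 0 2.8 -0.6 0 110; 0 0 0 2.8 -0.6 0 110; 0 0 0 2.8 -0.6 0 110; 0 0 0 2.8 -0.6 0 110; 0 0 0 2.8 -0.6 0 110; 0 0 0 2.8 -0.6 0 110; 0 0 0 2.8 -0.6 0 110; 0 0 0 2.8 -0.6 0 110",
  "grip_force": 40
}}

```text
time_s: 1.43
position: [0.3591, -0.4165, 0.2036]
tool_rot: [[0.966, 0.259, 0.0], [0.259, -0.966, -0.0], [0.0, 0.0, -1.0]]
ft_force: [-0.2, -1.1, -0.5]
grip_width: 0.0487
gripper_force: 0.0
```

{"op": "jog_arm", "data": {
  "plan": "0 0 0 2.8 -0.6 0 110; 0 0 0 2.8 -0.6 0 110; 0 0 0 2.8 -0.6 0 110; 0 0 0 2.8 -0.6 0 110; 0 0 0 2.8 -0.6 0 110; 0 0 0 2.8 -0.6 0 110; 0 0 0 2.8 -0.6 0 110; 0 0 0 2.8 -0.6 0 110; 0 0 0 0 0 0 110; 0 0 0 0 0 0 110"
}}

```text
time_s: 2.27
position: [0.5626, -0.3121, 0.203]
tool_rot: [[0.965, 0.261, -0.001], [0.261, -0.965, 0.0], [-0.0, -0.0, -1.0]]
ft_force: [-0.1, 0.0, -0.7]
grip_width: 0.0485
gripper_force: 0.0
```

```bash
python3 - <<'E'
from h import *
im=imaging.get_image("wrist"); save(im,"w1.png"); W=cloud(im); px=im["pixels"].astype(int); z=W[...,2]
for n,x,y in(("lug",.638,-.277),("knob",.512,-.311)):
    m=(np.hypot(W[...,0]-x,W[...,1]-y)<.022)&(z>.078)&(z<.1)&(px.max(-1)<80); p=W[m]
    if len(p): print(n,len(p),np.mean(p,0).round(4),cv2.minAreaRect((p[:,:2]*1000).astype(np.float32)),np.median(z[m]))
s=env.observe(); print(s["position"],s["tool_rot"][:,0])
E
```

```text
lug 274 [ 0.6405 -0.2811  0.0866] ((640.4911499023438, -280.9454650878906), (13.497058868408203, 12.59286117553711), 14.945775032043457) 0.0866263682338757
knob 596 [ 0.5143 -0.3137  0.0859] ((513.856201171875, -313.76776123046875), (26.597238540649414, 26.1069278717041), 81.40862274169922) 0.08594162809974176
[ 0.56181684 -0.31281703  0.20322159] [ 9.65686831e-01  2.59708782e-01 -5.40267830e-04]
```

View pics/w1.png

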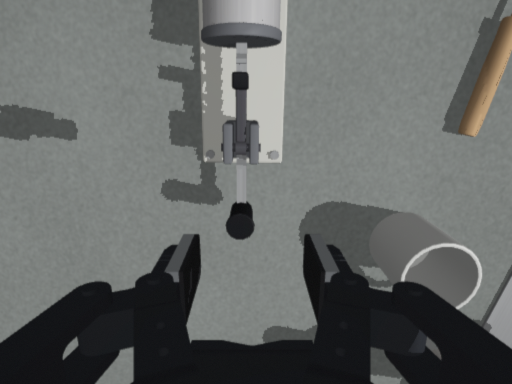

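{"op": "jog_arm", "data": {
  "plan": "0 0 0 2.8 -0.4 0 110; 0 0 0 2.8 -0.4 0 110; 0 0 0 2.8 -0.4 0 110; 0 0 0 0 0 2.2 110; 0 0 0 0 0 2.2 110; 0 0 0 0 0 2.2 110; 0 0 0 0 0 2.2 110; 0 0 0 0 0 0 110; 0 0 0 0 0 0 110; 0 0 0 0 0 0 110"
}}

```text
time_s: 3.15
position: [0.64, -0.2806, 0.1174]
tool_rot: [[0.966, 0.258, 0.002], [0.258, -0.966, -0.001], [0.002, 0.002, -1.0]]
ft_force: [-0.2, 0.0, 0.5]
grip_width: 0.0485
gripper_force: 0.0
```

```bash
python3 - <<'E'
from h import *
s=env.observe(); print(s["position"],s["tool_rot"]); d=np.array([.6397,-.2795,.058])-s["position"]; print(s["tool_rot"].T@d if hasattr(s["tool_rot"],"T") else np.array(s["tool_rot"]).T@d)
E
```

```text
[ 0.63999616 -0.28061652  0.11741228] [[ 0.9661032   0.25814812  0.00203986]
 [ 0.2581512  -0.96610348 -0.00141968]
 [ 0.00160423  0.00189815 -0.99999691]]
[-9.32006498e-05 -1.26789888e-03  5.94099112e-02]
```

{"op": "jog_arm", "data": {
  "plan": "0 0 0 0 0 2 110; 0 0 0 0 0 2 110; 0 0 0 0 0 1.9 110; 0 0 0 0 0 0 110; 0 0 0 0 0 0 255; 0 0 0 0 0 0 255; 0 0 0 0 0 0 255; 0 0 0 0 0 0 255; 0 0 0 0 0 0 255; 0 0 0 0 0 0 255",
  "grip_force": 40
}}

```text
time_s: 3.98
position: [0.6408, -0.2801, 0.059]
tool_rot: [[0.966, 0.259, 0.003], [0.259, -0.966, -0.002], [0.003, 0.003, -1.0]]
ft_force: [-0.2, 0.4, 6.0]
grip_width: -0.0
gripper_force: 3.0
```

```bash
python3 - <<'E'
from h import *
im=imaging.get_image("wrist"); im2=imaging.get_image("side")
a=im["pixels"]; b=cv2.resize(im2["pixels"][70:190,190:350],None,fx=3.2,fy=3.2,interpolation=1)
a=cv2.resize(a,None,fx=.55,fy=.55); c=np.zeros((600,520,3),np.uint8); c[:211,:282]=a; c[213:597,:512]=b
cv2.imwrite("pics/c1.png",c[:,:,::-1]); print(env.observe()["grip_width"],env.observe()["position"])
E
```

```text
9.756032648623903e-05 [ 0.64077594 -0.28011504  0.05898391]
```

View pics/c1.png

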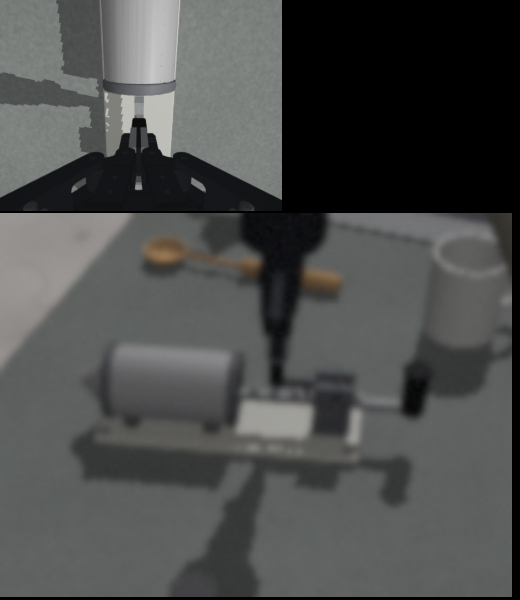

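```bash
python3 - <<'E'
from h import *
im=imaging.get_image("wrist"); W=cloud(im)
t=cv2.resize(im["pixels"][150:384,170:340],None,fx=2.5,fy=2.5,interpolation=2); t=np.clip(t.astype(float)*1.8,0,255).astype(np.uint8)
cv2.imwrite("pics/c2.png",t[:,:,::-1]); 
for r in range(205,300,12): print(r,[tuple((W[r,c]*1000).round().astype(int)) if np.isfinite(W[r,c,0]) else None for c in (238,246,253,260,268)])
s=env.observe(); print(s["ft_force"],s["wrist_torque"],s["gripper_force"])
E
```

```text
205 [(np.int64(635), np.int64(-272), np.int64(11)), (np.int64(648), np.int64(-275), np.int64(45)), (np.int64(649), np.int64(-279), np.int64(45)), (np.int64(650), np.int64(-283), np.int64(44)), (np.int64(640), np.int64(-293), np.int64(10))]
217 [(np.int64(627), np.int64(-274), np.int64(11)), (np.int64(647), np.int64(-276), np.int64(62)), (np.int64(648), np.int64(-279), np.int64(63)), (np.int64(649), np.int64(-283), np.int64(63)), (np.int64(631), np.int64(-295), np.int64(9))]
229 [(np.int64(617), np.int64(-277), np.int64(10)), (np.int64(647), np.int64(-276), np.int64(80)), (np.int64(648), np.int64(-279), np.int64(80)), (np.int64(649), np.int64(-283), np.int64(80)), (np.int64(623), np.int64(-298), np.int64(10))]
241 [(np.int64(649), np.int64(-272), np.int64(101)), (np.int64(650), np.int64(-275), np.int64(102)), (np.int64(651), np.int64(-278), np.int64(101)), (np.int64(652), np.int64(-281), np.int64(102)), (np.int64(614), np.int64(-300), np.int64(10))]
253 [(np.int64(650), np.int64(-273), np.int64(114)), (np.int64(650), np.int64(-276), np.int64(112)), (np.int64(651), np.int64(-278), np.i
[... 236 characters left out ...]
78), np.int64(122)), (np.int64(652), np.int64(-281), np.int64(122)), (np.int64(651), np.int64(-284), np.int64(120))]
277 [(np.int64(651), np.int64(-273), np.int64(133)), (np.int64(647), np.int64(-277), np.int64(125)), (np.int64(647), np.int64(-279), np.int64(124)), (np.int64(652), np.int64(-280), np.int64(131)), (np.int64(653), np.int64(-283), np.int64(132))]
289 [(np.int64(650), np.int64(-273), np.int64(139)), (np.int64(646), np.int64(-277), np.int64(132)), (np.int64(643), np.int64(-280), np.int64(124)), (np.int64(652), np.int64(-280), np.int64(139)), (np.int64(653), np.int64(-282), np.int64(139))]
[ 0.03741948 -0.10842559  5.49058008] [ 0.04776607  0.05391228 -0.01119145] 2.978222407400608
```

View pics/c2.png

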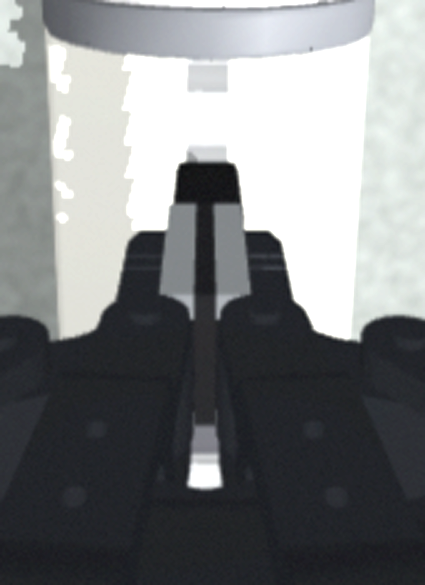

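```bash
python3 - <<'E'
from h import *
im=imaging.get_image("wrist"); W=cloud(im)*1000
s=env.observe(); R=np.array(s["tool_rot"]); p=np.array(s["position"])*1000
print("rows: tool-frame coords (z negative = behind TCP)")
for r in list(range(208,270,4)):
    print(r,*[(np.round(R.T@(W[r,c]-p)).astype(int)+0).tolist() for c in (224,236,242,246,252,258,262,268,278)])
E
```

```text
rows: tool-frame coords (z negative = behind TCP)
208 [-6, -19, 48] [-6, -11, 49] [-5, -6, 47] [6, -3, 14] [6, 1, 14] [6, 4, 15] [-6, 8, 49] [-6, 12, 49] [-6, 19, 49]
212 [-9, -19, 49] [-9, -11, 49] [-9, -7, 49] [4, -3, 12] [4, 1, 14] [4, 4, 12] [-9, 8, 49] [-9, 12, 49] [-9, 19, 49]
216 [-12, -19, 48] [-12, -11, 50] [7, -5, -2] [7, -3, -3] [7, 1, -3] [7, 4, -2] [7, 6, -1] [-12, 12, 50] [-12, 19, 49]
220 [-15, -20, 49] [-15, -11, 49] [6, -5, -7] [8, -3, -10] [7, 1, -8] [7, 4, -9] [7, 6, -8] [-15, 12, 50] [-15, 19, 49]
224 [-18, -20, 49] [-18, -11, 49] [7, -5, -14] [7, -2, -14] [7, 1, -15] [7, 4, -14] [7, 6, -15] [-18, 12, 48] [-18, 19, 49]
228 [-21, -20, 48] [-21, -11, 49] [7, -4, -20] [7, -2, -19] [8, 1, -21] [8, 4, -21] [7, 6, -20] [-21, 12, 49] [-21, 19, 48]
232 [-24, -20, 49] [-24, -11, 49] [-9223372036854775808, -9223372036854775808, -9223372036854775808] [10, -2, -33] [10, 1, -33] [10, 3, -31] [10, 5, -32] [-24, 12, 48] [-24, 19, 49]
236 [-27, -20, 49] [-28, -11, 49] [11, -4, -38] [10, -2, -37] [10, 1, -37] [11, 3, -38] [10, 5, -37] [-28, 12, 49] [-28, 20, 50]
240 [-31, -20, 49]
[... 344 characters left out ...]
] [6, 12, -41]
252 [6, -11, -44] [11, -6, -53] [10, -3, -53] [10, -2, -52] [10, 1, -53] [11, 3, -54] [10, 5, -52] [11, 7, -54] [7, 12, -45]
256 [6, -11, -48] [11, -6, -56] [10, -3, -55] [10, -2, -56] [10, 1, -56] [10, 3, -55] [10, 4, -56] [10, 7, -56] [7, 11, -49]
260 [6, -11, -52] [11, -5, -60] [11, -3, -60] [10, -2, -59] [10, 1, -59] [11, 3, -60] [10, 4, -58] [10, 7, -59] [6, 11, -51]
264 [6, -10, -55] [10, -5, -63] [11, -3, -63] [10, -2, -62] [10, 1, -62] [10, 3, -62] [11, 4, -63] [11, 6, -63] [6, 11, -55]
268 [12, -9, -68] [11, -5, -67] [11, -3, -66] [10, -2, -65] [10, 1, -65] [10, 3, -65] [11, 4, -66] [12, 6, -68] [11, 10, -67]<stdin>:6: RuntimeWarning: invalid value encountered in cast
```

{"op": "jog_arm", "data": {
  "plan": "0 0 0 0 0 -1 255; 0 0 0 0 0 -0.5 110; 0 0 0 0 0 0 110; 0 0 0 0 0 0 110; 0 0 0 0 0 0 110; 0 0 0 0 0 0 110; 0 0 0 0 0 0 110"
}}

```text
time_s: 4.77
position: [0.6397, -0.2795, 0.0711]
tool_rot: [[0.966, 0.259, -0.001], [0.259, -0.966, 0.0], [-0.001, -0.001, -1.0]]
ft_force: [0.0, 0.1, 0.1]
grip_width: 0.0483
gripper_force: 0.0
```

```bash
python3 - <<'E'
from h import *
im=imaging.get_image("wrist"); W=cloud(im)
s=env.observe(); R=np.array(s["tool_rot"]); p=np.array(s["position"]); print(p,s["grip_width"],s["ft_force"])
L=((W-p)@R)*1000
for side in (-1,1):
    m=(L[...,1]*side>15)&(L[...,1]*side<45)&(abs(L[...,0])<14)&(L[...,2]<20); q=L[m]
    h=np.histogram(q[:,2],bins=np.arange(-90,30,10)); print(side,len(q),h[0].tolist(),"tip z",np.percentile(q[:,2],[99,99.9]),"inner y",np.percentile(q[:,1]*side,2))
m=(abs(L[...,0]-0)<20)&(abs(L[...,1])<12)&(W[...,2]>.08)&(W[...,2]<.09); print("lug",m.sum(),np.median(W[m],0),np.median(L[m],0),L[m].min(0),L[m].max(0))
E
```

```text
[ 0.63973648 -0.27955065  0.07117747] 0.04858241486248724 [-0.28051065  0.16780371  0.18170332]
-1 5449 [2451, 873, 760, 609, 486, 258, 0, 0, 0, 0, 0] tip z [-34.28912149 -30.89300557] inner y 23.72268331935584
1 5075 [2081, 830, 774, 600, 491, 261, 0, 0, 0, 0, 0] tip z [-33.87230757 -30.87708819] inner y 24.45166899020198
lug 751 [ 0.64277979 -0.28055969  0.08653634] [  2.63884998   1.62989154 -15.36030755] [ -6.13439051  -5.19773324 -17.41203838] [ 8.39413423  8.54947978 -8.95037543]
```

{"op": "jog_arm", "data": {
  "plan": "0 0 0 0.1 0.1 1.5 110; 0 0 0 0 0 1.5 110; 0 0 0 0 0 1.2 110; 0 0 0 0 0 0 110; 0 0 0 0 0 0 255; 0 0 0 0 0 0 255; 0 0 0 0 0 0 255; 0 0 0 0 0 0 255; 0 0 0 0 0 0 255",
  "grip_force": 40
}}

```text
time_s: 5.57
position: [0.6415, -0.2805, 0.0306]
tool_rot: [[0.966, 0.259, 0.002], [0.259, -0.966, -0.001], [0.001, 0.001, -1.0]]
ft_force: [-0.4, 0.7, 4.3]
grip_width: 0.013
gripper_force: 42.0
```

{"op": "jog_arm", "data": {
  "plan": "0 5 0 0.23 0 -0.53 255; 0 5 0 0.23 0 -0.53 255; 0 5 0 0.23 0 -0.53 255; 0 0 0 0 0 0 255; 0 0 0 0 0 0 255"
}}

```text
time_s: 5.98
position: [0.6469, -0.279, 0.0471]
tool_rot: [[0.933, 0.258, 0.253], [0.249, -0.966, 0.067], [0.261, 0.001, -0.965]]
ft_force: [3.4, 2.3, 1.1]
grip_width: 0.0132
gripper_force: 41.5
```

```bash
cat > arc.py <<'E'
from h import *
s=env.observe(); R=np.array(s["tool_rot"]); p=np.array(s["position"])*1000
H=np.array([641.5,-280.5,60])-60*np.array([.966,.2588,0])
print("h in tool (want -60,0,-29.4):",np.round(R.T@(H-p),2),"tilt",np.degrees(np.arcsin(R[2,0])),"q",np.round(s["q"],1),s["grip_width"],np.round(s["ft_force"],1))
E
python3 arc.py
```

```text
h in tool (want -60,0,-29.4): [-59.94   0.15 -29.6 ] tilt 15.139732470974497 q [-37.9  39.9  70.7  13.8  60.8  31.4] 0.013236757858237993 [3.4 2.3 1.1]
```

{"op": "jog_arm", "data": {
  "plan": "0 5 0 0.23 0 -0.53 255; 0 5 0 0.23 0 -0.53 255; 0 5 0 0.23 0 -0.53 255; 0 5 0 0.23 0 -0.53 255; 0 5 0 0.23 0 -0.53 255; 0 0 0 0 0 0 255"
}}

```text
time_s: 6.48
position: [0.646, -0.2794, 0.0763]
tool_rot: [[0.736, 0.257, 0.627], [0.196, -0.966, 0.167], [0.648, -0.001, -0.761]]
ft_force: [6.3, 5.0, 4.2]
grip_width: 0.013
gripper_force: 41.3
```

```bash
python3 arc.py
```

```text
h in tool (want -60,0,-29.4): [-5.978e+01  1.000e-02 -2.945e+01] tilt 40.427444616759736 q [-46.9  35.8  86.   49.6  48.6  -2.7] 0.012997130129764167 [6.3 5.  4.2]
```

{"op": "jog_arm", "data": {
  "plan": "0 5 0 0.23 0 -0.53 255; 0 5 0 0.23 0 -0.53 255; 0 5 0 0.23 0 -0.53 255; 0 4 0 0.18 0 -0.42 255; 0 0 0 0 0 0 255; 0 0 0 0 0 0 255"
}}

```text
time_s: 6.98
position: [0.6377, -0.2812, 0.096]
tool_rot: [[0.495, 0.26, 0.829], [0.133, -0.965, 0.224], [0.859, -0.001, -0.512]]
ft_force: [1.5, 3.4, 6.5]
grip_width: 0.013
gripper_force: 41.9
```

```bash
python3 arc.py
```

```text
h in tool (want -60,0,-29.4): [-59.66   0.27 -29.74] tilt 59.17309339604628 q [-53.5  37.6  95.1  78.3  54.8 -32.9] 0.013036464110361162 [1.5 3.4 6.5]
```

{"op": "jog_arm", "data": {
  "plan": "0 0 0 0 0 0 130; 0 0 0 0 0 0 130; 0 0 0 0 0 0 130; 0 0 0 0 0 0 130; 0 0 0 0 0 -2 130; 0 0 0 0 0 -2 130; 0 0 0 0 0 -2 130; 0 0 0 0 0 -2 130; 0 0 0 0 0 -2 130; 0 0 0 0 0 0 130"
}}

```text
time_s: 7.82
position: [0.553, -0.305, 0.1475]
tool_rot: [[0.497, 0.257, 0.829], [0.134, -0.966, 0.219], [0.857, 0.002, -0.515]]
ft_force: [0.6, -2.1, -0.1]
grip_width: 0.0418
gripper_force: 0.0
```

{"op": "jog_arm", "data": {
  "plan": "0 -6 0 0 0 0 130; 0 -6 0 0 0 0 130; 0 -6 0 0 0 0 130; 0 -6 0 0 0 0 130; 0 -6 0 0 0 0 130; 0 -6 0 0 0 0 130; 0 -6 0 0 0 0 130; 0 -6 0 0 0 0 130; 0 -6 0 0 0 0 130; 0 -5 0 0 0 0 130"
}}

```text
time_s: 8.65
position: [0.5555, -0.303, 0.1463]
tool_rot: [[0.966, 0.26, -0.004], [0.26, -0.966, -0.003], [-0.004, 0.002, -1.0]]
ft_force: [-0.0, 0.2, 0.4]
grip_width: 0.0423
gripper_force: 0.0
```

```bash
cat > k.py <<'E'
from h import *
im=imaging.get_image("wrist"); W=cloud(im); px=im["pixels"].astype(int); z=W[...,2]
s=env.observe(); R=np.array(s["tool_rot"]); p=np.array(s["position"]); print(s["time_s"],p,np.round(R,3),s["grip_width"])
top=imaging.get_image("top"); T=cloud(top); tp=top["pixels"].astype(int)
for n,V,P in(("wrist",W,px),("top",T,tp)):
    m=(np.hypot(V[...,0]-.47,V[...,1]+.323)<.09)&(abs((V[...,1]+.323)-.268*(V[...,0]-.47))<.02)&(V[...,2]>.079)&(V[...,2]<.093)&(P.max(-1)<80); q=V[m]
    if len(q)>10: c=np.append(cv2.minAreaRect((q[:,:2]*1000).astype(np.float32))[0],86)/1000; print(n,len(q),c,q.mean(0),"to knob, tool cm",(R.T@(c-p)*100).round(2))
    m=(np.hypot(V[...,0]-.59,V[...,1]+.29)<.05)&(V[...,2]>.1)&(V[...,2]<.14); q=V[m]; print(n,"raised lug",len(q), q.mean(0) if len(q) else "", q[:,2].max() if len(q) else "")
cv2.imwrite("pics/k%d.png"%(s["time_s"]*100),im["pixels"][:,:,::-1])
E
python3 k.py; ls pics
```

```text
8.7 [ 0.55677375 -0.30198945  0.14558197] [[ 0.965  0.262 -0.008]
 [ 0.262 -0.965 -0.003]
 [-0.008  0.001 -1.   ]] 0.04160558039795629
wrist 885 [ 0.51403839 -0.31361862  0.086     ] [ 0.51441329 -0.31363889  0.08584064] to knob, tool cm [-4.38 -0.    5.99]
wrist raised lug 1231 [ 0.60380139 -0.29052784  0.12407491] 0.13179178576978964
top raised lug 45 [ 0.6082289  -0.28445024  0.11849497] 0.1277509254059197
c1.png
c2.png
k869.png
side2.png
top1.png
topcrop.png
w1.png
```

{"op": "jog_arm", "data": {
  "plan": "0 0 0 -2.2 0 0 110; 0 0 0 -2.2 0 0 110; 0 0 0 0 0 2 110; 0 0 0 0 0 2 110; 0 0 0 0 0 0 110; 0 0 0 0 0 0 110; 0 0 0 0 0 0 110"
}}

```text
time_s: 9.33
position: [0.5123, -0.3152, 0.1069]
tool_rot: [[0.966, 0.259, 0.002], [0.259, -0.966, -0.0], [0.002, 0.001, -1.0]]
ft_force: [-0.3, -0.5, 0.3]
grip_width: 0.0484
gripper_force: 0.0
```

```bash
python3 k.py
```

```text
9.3833 [ 0.51241791 -0.31527028  0.10714745] [[ 0.966  0.259  0.002]
 [ 0.259 -0.966 -0.001]
 [ 0.002  0.002 -1.   ]] 0.04872927873060051
wrist 1404 [ 0.51380908 -0.31385834  0.086     ] [ 0.51421363 -0.31376137  0.08584148] to knob, tool cm [ 0.17 -0.1   2.11]
wrist raised lug 2322 [ 0.60216871 -0.29110459  0.12425065] 0.13195511549584502
top raised lug 98 [ 0.60076829 -0.28765178  0.12196417] 0.1328679267241697
```

{"op": "jog_arm", "data": {
  "plan": "0 0 0 0.2 -0.1 2 110; 0 0 0 0 0 2 110; 0 0 0 0 0 2 110; 0 0 0 0 0 2 110; 0 0 0 0 0 0 110; 0 0 0 0 0 0 255; 0 0 0 0 0 0 255; 0 0 0 0 0 0 255; 0 0 0 0 0 0 255; 0 0 0 0 0 0 255"
}}

```text
time_s: 10.27
position: [0.5141, -0.3137, 0.0276]
tool_rot: [[0.966, 0.259, 0.002], [0.259, -0.966, -0.001], [0.001, 0.002, -1.0]]
ft_force: [-0.5, 3.0, 6.9]
grip_width: 0.0256
gripper_force: 39.3
```

{"op": "jog_arm", "data": {
  "plan": "0 0 0 -1 0 0 255; 0 0 0 -1 0 0 255; 0 0 0 -1 0 0 255; 0 0 0 -1 0 0 255; 0 0 0 -1 0 0 255; 0 0 0 -1 0 0 255; 0 0 0 -1 0 0 255; 0 0 0 -1 0 0 255; 0 0 0 0 0 0 255"
}}

```text
time_s: 11.02
position: [0.4353, -0.3341, 0.0275]
tool_rot: [[0.966, 0.258, 0.0], [0.258, -0.966, 0.0], [0.0, 0.0, -1.0]]
ft_force: [-4.4, 5.0, 9.4]
grip_width: 0.0261
gripper_force: 39.5
```

{"op": "jog_arm", "data": {
  "plan": "0 0 0 -0.4 0 0 255; 0 0 0 -0.3 0 0 255; 0 0 0 -0.2 0 0 255; 0 0 0 0 0 0 255; 0 0 0 0 0 0 255"
}}

```text
time_s: 11.43
position: [0.4289, -0.3358, 0.0275]
tool_rot: [[0.966, 0.259, 0.003], [0.259, -0.966, -0.0], [0.003, 0.001, -1.0]]
ft_force: [3.9, 7.8, 7.8]
grip_width: 0.0257
gripper_force: 39.4
```

{"op": "jog_arm", "data": {
  "plan": "0 0 0 -0.2 0 0 255; 0 0 0 -0.2 0 0 255; 0 0 0 0 0 0 255; 0 0 0 0 0 0 255"
}}

```text
time_s: 11.77
position: [0.4288, -0.336, 0.0275]
tool_rot: [[0.966, 0.259, 0.011], [0.259, -0.966, 0.0], [0.01, 0.003, -1.0]]
ft_force: [27.7, 15.8, 2.6]
grip_width: 0.0257
gripper_force: 39.4
```

{"op": "jog_arm", "data": {
  "plan": "0 0 0 0.3 0 0 255; 0 0 0 0 0 0 90; 0 0 0 0 0 0 90; 0 0 0 0 0 0 90; 0 0 0 0 0 0 90; 0 0 0 0 0 -2 90; 0 0 0 0 0 -2 90; 0 0 0 0 0 -2 90; 0 0 0 0 0 -2 90; 0 0 0 0 0 -2 90"
}}

```text
time_s: 12.6
position: [0.4263, -0.337, 0.127]
tool_rot: [[0.966, 0.258, -0.0], [0.258, -0.966, -0.0], [-0.0, 0.0, -1.0]]
ft_force: [0.0, 0.1, -0.1]
grip_width: 0.0551
gripper_force: 0.0
```

{"op": "jog_arm", "data": {
  "plan": "0 0 0 -2 0 -1 90; 0 0 0 -2 0 -1 90; 0 0 0 -2 0 -1 90; 0 0 0 0 0 0 90; 0 0 0 0 0 0 90"
}}

```text
time_s: 13.02
position: [0.3682, -0.3529, 0.1565]
tool_rot: [[0.966, 0.257, 0.001], [0.257, -0.966, -0.001], [0.0, 0.001, -1.0]]
ft_force: [0.7, 0.1, -0.5]
grip_width: 0.0553
gripper_force: 0.0
```

```bash
python3 k.py; ls pics
```

```text
13.0667 [ 0.36860251 -0.35250536  0.15596327] [[ 0.966  0.258  0.   ]
 [ 0.258 -0.966 -0.   ]
 [ 0.     0.    -1.   ]] 0.05545327482345193
wrist 1127 [ 0.4282554  -0.33589328  0.086     ] [ 0.42832145 -0.33605738  0.08580582] to knob, tool cm [ 6.19 -0.07  7.  ]
wrist raised lug 0  
top 114 [ 0.42783691 -0.33413348  0.086     ] [ 0.42762739 -0.33388574  0.08473043] to knob, tool cm [ 6.2  -0.25  7.  ]
top raised lug 98 [ 0.60083108 -0.287565    0.12222316] 0.13280475868191766
c1.png
c2.png
k1306.png
k869.png
k938.png
side2.png
top1.png
topcrop.png
w1.png
```

```bash
python3 -c "
from rig import job; print(job.close_job())"
```

```text
the job is handed in; nothing more can be done
None
```

The wide press is ready for refilling and handed in: pawl up at about 1.03 rad, then the bar drawn out to its stop. The first grasp closed on top of the lug by mistake (about 6 N), so I regripped lower; the narrow press was not touched.

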